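Slide the under-sink locker door shut past the pipe

TASK

Slide the door of the low wooden locker fully shut, so that its edge rests on the frame post and the roller catch has snapped over and holds it. The pipe across the locker is in the way of your hand, so change from one grip tab to the other. Do not push against the pipe, do not ram the door into the post, and leave the strainer, brush and spray bottle where they are.

Things in the scene. Friction and masses are not known exactly. Their poses are not given: they have to be found in the camera images.
- cabinet: Light wood-effect locker standing fixed on the shelf, 200 mm deep (x), 620 mm wide (y), 155 mm high. Origin at shelf level, mid depth, 10 mm right (-y) of mid width; its x axis points from its front to its back, its y axis along the door's track in the closing direction, z up. The grey door runs in front of it, its mid plane 115 mm before the origin (x = -115 mm). The aluminium track is at the foot; the top board (z = 155 mm) is level with the door's top edge.
- lead_tab (a point): Front (leading) grip tab of the door: a black plastic fin standing on the door's top edge, 26 mm across the door (x), 12 mm along the track (y), rising from z = 155 mm to 205 mm above the shelf. Point: on its centre, 182 mm above the shelf. Axes as the cabinet's. The door's leading edge is 75 mm ahead of it (+y). When the door is shut this tab is at y = 188 to 213 mm in the cabinet's frame, depending on the post (see frame).
- trail_tab (a point): Rear (trailing) grip tab of the door, the same fin, 200 mm behind the lead tab (-y); the door's trailing edge is 40 mm behind it. Point: on its centre, 182 mm above the shelf. Axes as the cabinet's.
- door (a joint): Travel of the sliding door, m: 0 fully open, growing as it closes (towards cabinet +y); the lead tab's y in the cabinet's frame is this value minus 0.030. Shut lies somewhere from 0.218 to 0.243, depending on the post. The door weighs about 0.5 to 1 kg, needs about 2 to 4 N to slide and stays where it is left, except at the roller catch (see roller).
- frame: Fixed sill of the frame, origin on the door's mid plane, 4 mm above the shelf, cabinet y = 275 mm. Carries the frame post: 200 mm high, rigid, faced with thin rubber (gives under 3 mm), its bracket reaching 37 mm back over the door 204 to 212 mm above the shelf to hold the roller. The post is set up to 12 mm either way along the track; this is not reported and has to be felt.
- roller (a joint): Lift of the catch's sprung roller, m: 0 free, 0.004 to 0.005 on the crest of the door's round steel strike, about 0.002 behind it, door shut. The door meets it 22 mm before shut: it pushes back with up to about 9 N (peaks of 20 N or more if met at speed), fading over 13 mm; let go there, the door stays open. Past the crest it draws the door the last 9 mm on to the post.
- pipe_over (a point): Copper pipe, 28 mm outside diameter, running level across the locker from front to back (along cabinet x) over the door's line; this point is on its axis 234 mm above the shelf, right over the door's mid plane. The pipe passes 15 mm above the tabs, so the tabs go under it but no fingers do. It turns down to the shelf 85 mm before this point (towards the robot) and 260 mm behind it. Fixed.
- strainer: Bystander: loose stainless sink strainer, 84 mm across, 20 mm high, on the locker's top board. Origin under its centre.
- brush: Bystander: loose red scrubbing brush 160 x 50 mm, 70 mm high, on the shelf in front of the locker. Origin under its centre.
- bottle: Bystander: loose closed green spray bottle, 76 mm across, 198 mm high, standing on the shelf before the right end of the locker. Origin under its centre.

How it is judged:
By the outcome, as a careful person would: the job done as asked, in the order asked, and still so for the second after the job is handed in, with the robot touching nothing.
It also fails if it takes over 51 s, if anything falls off the work surface, if the arm or the gripper's body presses on something with over 40 N, if the wrist force passes 120 N, or if a joint passes its speed limit or range.

ROBOT

A 7-joint arm with a two-finger parallel gripper is mounted at the origin on the work surface. World frame = base frame: x ahead of the robot, y to its left, z up, the work surface at z = 0. Lengths are in m, angles in rad, forces in N, time in s.
With the tool pointing down it reaches from about 0.4 to 0.85 m from the base axis. Payload 10.4 kg.
Tool frame: the origin (TCP) lies on the centre line of the jaws, within the pads' length; the fingertips stand 14 mm ahead of it and the grasp point (between the pads) lies 5 mm behind it (tip_reach is the z of the fingertips in the tool frame, in m); z points along the fingers, x is the direction in which the jaws open and shut, and the axes are right-handed (so a half turn about z gives the same grasp; the last joint's range is limited). The gripper opens to 87 mm and grips with 3 to 60 N. Pads are 19 mm wide; open, the fingers measure 117 mm over their backs; the gripper's body (75 mm by 190 mm) begins 51 mm behind the grasp point.
Start: joints at [-1.128, 0.332, -0.065, 1.46, 0.022, 1.35, -0.088], TCP at [0.281, 0.558, 0.213] pointing down, gripper open.
Joint ranges: [-2.6, 2.6], [-0.5, 2.12], [-1.47, 1.34], [0.16, 2.42], [-1.27, 4.41], [0.06, 2.06], [-2.6, 2.6]. Speed limits (rad/s): [2.22, 2.22, 2.79, 2.79, 3.14, 3.14, 3.14].

INTERFACE

Orientations are given as a unit quaternion [x, y, z, w].
In Python, from bench import * gives the robot as it stands.
- The arm moves only by the tool carry_out, never from a script. Its argument "rows" is a list of rows, each a list of 5 numbers: the closure, from -1 (fully open) to 1 (shut), so that 0 is half open, then the shift along the tool's x, y, z in units of 30 mm (1.0 is 30 mm), then the turn about the tool's z in units of 5 degrees (1.0 is 5 degrees). In form: [[jaw, x, y, z, turn], ...]. A call has 1 to 20 rows; each row shifts and turns the pose as measured when the row begins, along the tool's axes as they then stand; what a row does not reach is not made up. A row lasts 1/12 s, in which the tool goes at most 41.7 mm and 7.16 degrees, less where a joint would pass 70% of its speed; a pose out of reach is approached as far as the arm can. A call is refused whole if a number of a shift passes 1 or a number of a turn 1, either way. A call with a gripper value outside its range is refused whole. The fingers move at their own pace and stop on an object; "force" is the grip in N (left out, the last holds). Time passes only in rows, so rows that do not move let the fingers close. It gives the time, the measured TCP pose, the force and the opening at its end, in the units of the state.
- read_state(): the state, without advancing time (a new reading comes with each control period).
- camera(name): name is "scene" or "top"; returns the picture (420x560x3 uint8, blue, green, red); there is no depth.
- camera_info(name): a dict with "fx", "fy", "cx", "cy" (pixels), "dist_coeffs" ([k1, k2, p1, p2, k3] as OpenCV has them; the pictures are not rectified), "extrinsics" (4x4, takes a point from camera to world coordinates). Camera axes: x right, y down, z forward; pixel columns grow to the right and rows downward; lengths in m; the calibration is good to about 2 mm. A picture is of the moment at which its call begins. camera_info takes no time and is no camera call.
- close_job(): hands the job in, once; it reports no verdict.
Trained networks look in the newest picture that a camera, given by its name, has taken for a name from the list of things; names that differ only in an ending like _2 or _b are one class to them, and where a whole thing is asked for, a point or a joint stands for the part that bears it (a point fixed in the world has none). Each returns a list of dicts, best first, with "conf" (0 to 1); they miss things now and then, are a little off and sometimes report something else, mostly with a low value. They report only what shows in the picture. A call takes as long as a camera call.
- recognise(query, camera): "box" ([centre column, centre row, width, height] in pixels, round what is visible of it).
- silhouettes(query, camera): "mask" (420x560 bool, what is visible of it) and "box" ([centre column, centre row, width, height] in pixels, round what is visible of it).
- pinpoint(query, camera): "xy" ([column, row] in pixels: a listed point, or the origin of a listed thing).
The state is a dict: "time": time; "joint_positions": joint angles; "joint_vel": joint speeds; "joint_torque": joint torques, N m; "ee_pos": TCP position; "eef_rot": TCP orientation; "ft_force": force on the tool from outside, world axes, zero at the start; "torque": the same for the moment, N m; "width": finger opening in m.
Only numpy, scipy, OpenCV 4.12 (cv2) and the standard library are available. Lean on these libraries where they do the work, as an engineer would, in place of code of your own. Each camera call takes 0.05 s, during which the arm holds its last target. There are 200 camera calls.

## Working session

There is one attempt and no reset: what is moved stays moved. The work goes in short steps, Python scripts to look and compute and a tool call to move; the robot and the scene stay as the last step left them, time stands still between calls to the robot, and variables do not carry over. Pictures are saved under pics/ and viewed, about 8 in all and at most 12, crops included, and the job is handed in when it is done.

Besides the shell and the picture viewer there is one more tool, called after "Emit:" by a JSON object that holds its "method" and its "body". carry_out: Moves the arm, as the interface text tells. Its arguments: {"type":"object","properties":{"rows":{"type":"array","items":{"type":"array","items":{"type":"number"}}},"force":{"type":"number"}},"required":["rows"]}

```bash
mkdir -p pics; cat > h.py <<'E'
from bench import *
import numpy as np, cv2
from scipy.spatial.transform import Rotation as R
def ray(cam,xy):
    i=camera_info(cam);K=np.array([[i["fx"],0,i["cx"]],[0,i["fy"],i["cy"]],[0,0,1.]])
    u=cv2.undistortPoints(np.array([[xy]],float),K,np.array(i["dist_coeffs"],float))[0,0]
    E=np.array(i["extrinsics"]);return E[:3,3],E[:3,:3]@np.array([u[0],u[1],1.])
def atz(cam,xy,z):
    o,d=ray(cam,xy);return o+d*(z-o[2])/d[2]
E
python3 - <<'E'
from h import *
s=read_state();print(s["time"],s["ee_pos"],s["eef_rot"],s["ft_force"],s["width"])
print(R.from_quat(s["eef_rot"]).as_matrix().round(3))
for c in("scene","top"):
    cv2.imwrite(f"pics/{c}0.png",camera(c)); print(c,np.array(camera_info(c)["extrinsics"]).round(3).tolist())
    for n,z in(("lead_tab",.182),("trail_tab",.182),("pipe_over",.234),("cabinet",0),("frame",.004),("strainer",.155),("brush",0),("bottle",0)):
        for r in pinpoint(n,c)[:2]: print(c,n,round(r["conf"],2),np.round(r["xy"],1),atz(c,r["xy"],z).round(4))
E
```

```text
0.0 [0.28056163 0.55803414 0.21224964] [ 8.51226385e-01  5.24798181e-01 -5.77505090e-04  4.21818704e-04] [ 0.01240138 -0.89750276  0.44670712] 0.0870504824165111
[[ 0.449  0.893 -0.001]
 [ 0.893 -0.449 -0.001]
 [-0.001  0.    -1.   ]]
scene [[0.977, 0.205, -0.062, 0.557], [0.214, -0.925, 0.315, -0.386], [0.007, -0.321, -0.947, 1.18], [0.0, 0.0, 0.0, 1.0]]
scene lead_tab 0.6 [295.4 215.1] [ 0.5371 -0.0259  0.182 ]
scene trail_tab 0.98 [283.4 292.6] [ 0.5488 -0.2361  0.182 ]
scene pipe_over 0.88 [300.9 196. ] [0.5416 0.0101 0.234 ]
scene cabinet 0.65 [331.3 235. ] [ 0.6565 -0.0009  0.    ]
scene frame 0.55 [306.2 150.3] [0.5228 0.2729 0.004 ]
scene strainer 0.71 [344.7 289.8] [ 0.7026 -0.1905  0.155 ]
scene brush 0.79 [249.5 131.7] [0.3191 0.303  0.    ]
scene bottle 0.77 [212.9 343.9] [ 0.3809 -0.3938  0.    ]
top [[-0.013, -0.986, 0.167, 0.321], [-1.0, 0.016, 0.017, -0.038], [-0.019, -0.167, -0.986, 1.271], [0.0, 0.0, 0.0, 1.0]]
top lead_tab 0.8 [279.5 182.9] [ 0.5425 -0.028   0.182 ]
top trail_tab 0.58 [366.6 184.1] [ 0.5362 -0.235   0.182 ]
top cabinet 0.74 [282.5 185.3] [ 0.5725 -0.0346  0.    ]
top frame 0.59 [172.8 198.4] [0.5401 0.2705 0.004 ]
top strainer 0.85 [341.7 123.7] [ 0.6961 -0.1852  0.155 ]
top strainer 0.65 [366.5 179.3] [ 0.5534 -0.2402  0.155 ]
top brush 0.97 [160.2 272.8] [0.3355 0.3025 0.    ]
```

View pics/scene0.png

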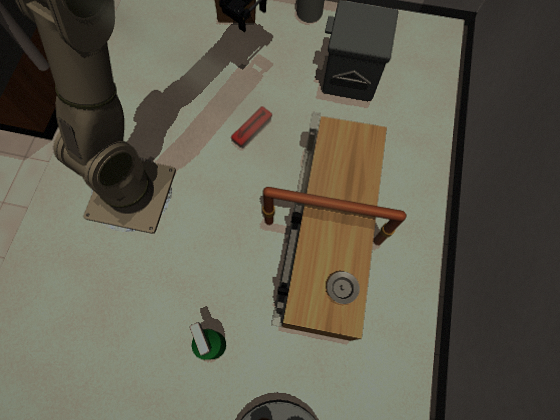

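View pics/top0.png

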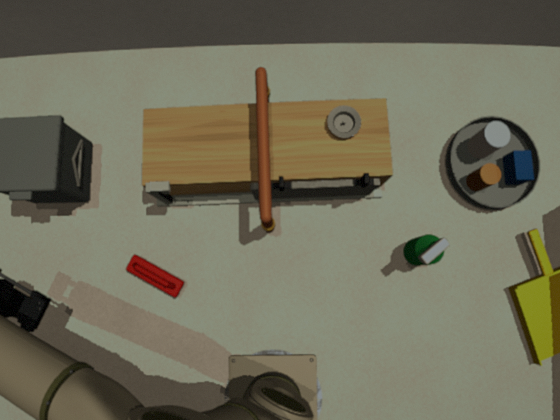

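Scene: door tabs at (295,215) and (283,293), the pipe from (265,190) to (403,215). Top: tabs at (281,183) and (376,181), the strainer at (343,122), the bottle at (425,250) and the brush at (155,275). I'll take a zoomed crop for the yaw and tab positions.

```bash
python3 - <<'E'
import cv2
a=cv2.imread("pics/top0.png")[90:220,130:400]
cv2.imwrite("pics/crop.png",cv2.resize(a,None,fx=2.96,fy=2.96,interpolation=cv2.INTER_CUBIC))
E
```

```text
(no output)
```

View pics/crop.png

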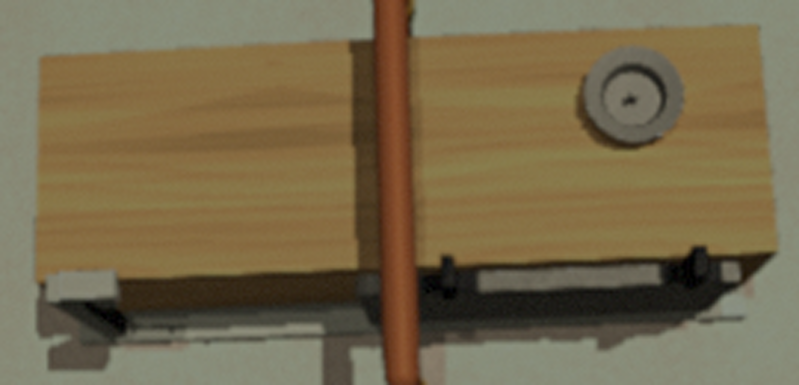

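```bash
python3 - <<'E'
from h import *
P=lambda u,v,z:atz("top",(u/2.96+130,v/2.96+90),z)
c=[P(u,v,.155) for u,v in((38,57),(760,26),(775,252),(38,280))]
print(np.round(c,4))
v=c[0]-c[1];w=c[3]-c[2];x=c[0]-c[3]
print([np.degrees(np.arctan2(-a[0],a[1])) for a in(v,w)],np.linalg.norm(v),np.linalg.norm(w),np.linalg.norm(x))
yaw=np.mean([np.arctan2(-a[0],a[1]) for a in(v,w)])
Rm=np.array([[np.cos(yaw),-np.sin(yaw)],[np.sin(yaw),np.cos(yaw)]])
m=np.mean(c,0)[:2];org=m-Rm@[0,.010];print("yaw",yaw,"org",org)
pts={"leadtop":P(447,264,.205)[:2],"trailtop":P(698,254,.205)[:2],"leadS":np.array([.5371,-.0259]),"trailS":np.array([.5488,-.2361]),"leadT":np.array([.5425,-.028]),"pipeS":np.array([.5416,.0101]),"pipeT":P(394,262,.248)[:2]}
for k,p in pts.items(): print(k,p.round(4),"cab",(Rm.T@(p-org)).round(4))
for y in(-.23,-.03,.2): print(y,(org+Rm@[-.115,y]).round(4))
E
```

```text
[[ 0.7466  0.3188  0.155 ]
 [ 0.7612 -0.3029  0.155 ]
 [ 0.5629 -0.3032  0.155 ]
 [ 0.5499  0.3102  0.155 ]]
[np.float64(1.339093274574028), np.float64(1.215277687631773)] 0.6217921656233169 0.6135332591002262 0.19693175639345237
yaw 0.022291091803913435 org [ 0.65538201 -0.0042882 ]
leadtop [ 0.5465 -0.0319] cab [-0.1094 -0.0252]
trailtop [ 0.5514 -0.2299] cab [-0.109  -0.2233]
leadS [ 0.5371 -0.0259] cab [-0.1187 -0.019 ]
trailS [ 0.5488 -0.2361] cab [-0.1117 -0.2294]
leadT [ 0.5425 -0.028 ] cab [-0.1134 -0.0212]
pipeS [0.5416 0.0101] cab [-0.1134  0.0169]
pipeT [0.5397 0.0079] cab [-0.1154  0.0148]
-0.23 [ 0.5455 -0.2368]
-0.03 [ 0.5411 -0.0368]
0.2 [0.536  0.1931]
```

Emit:
{"method": "carry_out", "body": {"rows": [[-1, 0, 0, -0.5, 0.95], [-1, 0, 0, -0.5, 0.95], [-1, 0, 0, -0.5, 0.95], [-1, 0, 0, -0.5, 0.95], [-1, 0, 0, -0.5, 0.95], [-1, 0, 0, -0.5, 0.95], [-1, 0, 0, -0.5, 0.95], [-1, 0, 0, -0.5, 0.95], [-1, 0, 0, 0, 0.95], [-1, 0, 0, 0, 0.95], [-1, 0, 0, 0, 0.95], [-1, 0, 0, 0, 0.95], [-1, 0, 0, 0, 0.95], [-1, 0, 0, 0, 0]], "force": 20}}

```text
time: 2.07
ee_pos: [0.2804, 0.5581, 0.3393]
eef_rot: [1.0, -0.013, -0.0, -0.0]
ft_force: [-0.1, -0.6, 0.3]
width: 0.0868
```

```bash
cat > st.py <<'E'
from h import *
s=read_state();M=R.from_quat(s["eef_rot"]).as_matrix()
print("t",round(s["time"],2),"p",np.round(s["ee_pos"],4),"xang",round(np.degrees(np.arctan2(M[1,0],M[0,0])),2),"z",M[:,2].round(3),"F",np.round(s["ft_force"],2),"w",round(s["width"],4),"q",np.round(s["joint_positions"],2))
E
python3 st.py
```

```text
t 2.07 p [0.2804 0.5581 0.3393] xang -1.48 z [-0.  0. -1.] F [-0.14 -0.64  0.3 ] w 0.0868 q [-1.24  0.3   0.08  1.24 -0.03  1.6  -1.19]
```

Emit:
{"method": "carry_out", "body": {"rows": [[-1, 0.3, 0.9, 0, -0.55], [-1, 0.33, 1, 0, 0], [-1, 0.33, 1, 0, 0], [-1, 0.33, 1, 0, 0], [-1, 0.33, 1, 0, 0], [-1, 0.33, 1, 0, 0], [-1, 0.33, 1, 0, 0], [-1, 0.33, 1, 0, 0], [-1, 0.33, 1, 0, 0], [-1, 0.33, 1, 0, 0], [-1, 0.33, 1, 0, 0], [-1, 0.33, 1, 0, 0], [-1, 0.33, 1, 0, 0], [-1, 0.33, 1, 0, 0], [-1, 0.33, 1, 0, 0], [-1, 0.33, 1, 0, 0], [-1, 0.33, 1, 0, 0], [-1, 0.33, 1, 0, 0], [-1, 0.33, 1, 0, 0], [-1, 0, 0, 0, 0]]}}

```text
time: 3.73
ee_pos: [0.5024, -0.0254, 0.3384]
eef_rot: [0.999, 0.047, 0.002, -0.001]
ft_force: [0.3, -1.0, 0.7]
width: 0.0871
```

```bash
python3 st.py
```

```text
t 3.73 p [ 0.5024 -0.0254  0.3384] xang 5.4 z [ 0.004  0.003 -1.   ] F [ 0.34 -0.97  0.71] w 0.0871 q [-0.69 -0.01  0.65  1.59  0.    1.55  0.06]
```

Emit:
{"method": "carry_out", "body": {"rows": [[-1, 0.3, 0.9, 0, 0.8], [-1, 0.3, 1, 0, 0], [-1, 0.3, 1, 0, 0], [-1, 0.2, 1, 0, 0], [-1, 0.2, 1, 0, 0], [-1, 0.1, 1, 0, 0], [-1, 0, 0.7, 0, 0], [-1, 0, 0, 0, 0], [-1, 0, 0, 0, 0]]}}

```text
time: 4.48
ee_pos: [0.5546, -0.2309, 0.3375]
eef_rot: [1.0, 0.025, 0.002, -0.001]
ft_force: [-0.6, 0.9, 0.7]
width: 0.0874
```

```bash
python3 st.py; python3 - <<'E'
from h import *
for c in("scene","top"):
    im=camera(c);cv2.imwrite(f"pics/{c}1.png",im)
    for n,z in(("trail_tab",.182),("lead_tab",.182)):
        for r in pinpoint(n,c)[:2]: print(c,n,round(r["conf"],2),np.round(r["xy"],1),atz(c,r["xy"],z).round(4))
a=cv2.imread("pics/scene1.png")[170:350,190:390];b=cv2.imread("pics/top1.png")[110:290,230:430]
cv2.imwrite("pics/c1.png",cv2.resize(np.hstack([a,b]),None,fx=2,fy=2,interpolation=cv2.INTER_CUBIC))
E
```

```text
t 4.48 p [ 0.5546 -0.2309  0.3375] xang 2.91 z [ 0.004  0.001 -1.   ] F [-0.6   0.89  0.71] w 0.0874 q [-0.32  0.3   0.84  1.35 -0.22  1.58  0.54]
scene trail_tab 0.72 [281.9 289.3] [ 0.5433 -0.2288  0.182 ]
top lead_tab 0.91 [281.3 185.1] [ 0.5371 -0.0322  0.182 ]
```

View pics/c1.png

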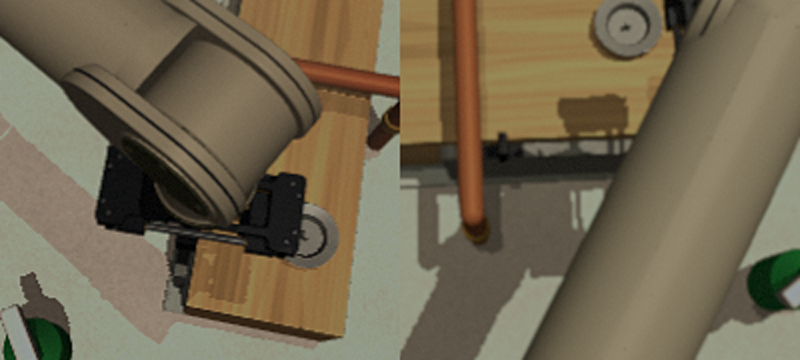

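Emit:
{"method": "carry_out", "body": {"rows": [[-1, -0.25, 0, 0.6, 0.28], [-1, 0, 0, 0.7, 0], [-1, 0, 0, 0.7, 0], [-1, 0, 0, 0.7, 0], [-1, 0, 0, 0.7, 0], [-1, 0, 0, 0.7, 0], [-1, 0, 0, 0.5, 0], [-1, 0, 0, 0.2, 0], [-1, 0, 0, 0, 0], [-1, 0, 0, 0, 0]]}}

```text
time: 5.62
ee_pos: [0.5517, -0.2191, 0.191]
eef_rot: [1.0, 0.022, 0.006, -0.003]
ft_force: [-0.3, 0.0, 0.8]
width: 0.0868
```

```bash
python3 st.py
```

```text
t 5.62 p [ 0.5517 -0.2191  0.191 ] xang 2.53 z [ 0.012  0.006 -1.   ] F [-0.28  0.03  0.8 ] w 0.0868 q [-0.34  0.33  0.8   1.62 -0.26  1.28  0.55]
```

Emit:
{"method": "carry_out", "body": {"rows": [[-1, -0.15, 0.4, 0.25, 0.2], [-1, 0, 0.0, 0.18, 0], [-1, 0, 0, 0, 0], [-1, 0, 0, 0, 0]]}}

```text
time: 5.95
ee_pos: [0.549, -0.2331, 0.1798]
eef_rot: [1.0, 0.013, 0.008, -0.002]
ft_force: [0.3, 0.7, 0.2]
width: 0.087
```

```bash
python3 st.py; python3 - <<'E'
from h import *
im=camera("scene");
for n in("trail_tab",):
    for r in pinpoint(n,"scene")[:2]: print(n,round(r["conf"],2),np.round(r["xy"],1),atz("scene",r["xy"],.182).round(4))
cv2.imwrite("pics/c2.png",cv2.resize(im[250:330,230:330],None,fx=6,fy=6,interpolation=cv2.INTER_CUBIC))
E
```

```text
t 5.95 p [ 0.549  -0.2331  0.1798] xang 1.45 z [ 0.017  0.005 -1.   ] F [0.29 0.7  0.25] w 0.087 q [-0.32  0.35  0.81  1.64 -0.27  1.26  0.57]
trail_tab 0.64 [283.7 292.5] [ 0.5495 -0.2356  0.182 ]
trail_tab 0.28 [250.  130.5] [0.3563 0.201  0.182 ]
```

View pics/c2.png

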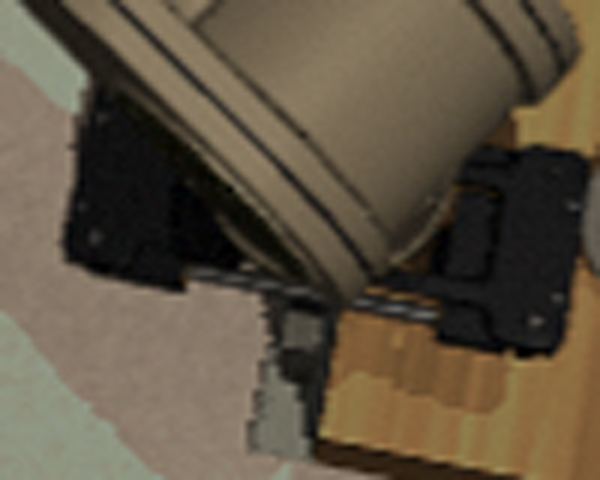

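Emit:
{"method": "carry_out", "body": {"rows": [[0.2, 0, 0, 0, 0], [0.5, 0, 0, 0, 0], [1, 0, 0, 0, 0], [1, 0, 0, 0, 0], [1, 0, 0, 0, 0], [1, 0, 0, 0, 0], [1, 0, 0, 0, 0], [1, 0, 0, 0, 0]], "force": 20}}

```text
time: 6.72
ee_pos: [0.5499, -0.232, 0.1808]
eef_rot: [1.0, 0.014, 0.009, -0.003]
ft_force: [0.8, -0.7, -0.2]
width: 0.0416
```

```bash
python3 st.py
```

```text
t 6.72 p [ 0.5499 -0.232   0.1808] xang 1.56 z [ 0.018  0.006 -1.   ] F [ 0.84 -0.72 -0.23] w 0.0416 q [-0.32  0.35  0.81  1.63 -0.27  1.26  0.57]
```

Fingers still closing.

Emit:
{"method": "carry_out", "body": {"rows": [[1, 0, 0, 0, 0], [1, 0, 0, 0, 0], [1, 0, 0, 0, 0], [1, 0, 0, 0, 0], [1, 0, 0, 0, 0]]}}

```text
time: 7.13
ee_pos: [0.5456, -0.233, 0.1805]
eef_rot: [1.0, 0.012, 0.005, -0.003]
ft_force: [-0.6, -0.7, 0.1]
width: 0.0253
```

```bash
python3 st.py
```

```text
t 7.13 p [ 0.5456 -0.233   0.1805] xang 1.41 z [ 0.01   0.007 -1.   ] F [-0.64 -0.73  0.11] w 0.0253 q [-0.32  0.35  0.81  1.64 -0.27  1.27  0.57]
```

Emit:
{"method": "carry_out", "body": {"rows": [[1, 0, -0.15, 0, 0], [1, 0, -0.25, 0, 0], [1, 0, -0.35, 0, 0], [1, 0, -0.35, 0, 0], [1, 0, -0.35, 0, 0], [1, 0, -0.35, 0, 0], [1, 0, -0.2, 0, 0]]}}

```text
time: 7.72
ee_pos: [0.5442, -0.174, 0.1805]
eef_rot: [1.0, 0.01, 0.006, 0.001]
ft_force: [1.0, -2.9, -1.1]
width: 0.0254
```

```bash
python3 st.py
```

```text
t 7.72 p [ 0.5442 -0.174   0.1805] xang 1.18 z [ 0.012 -0.002 -1.   ] F [ 1.05 -2.92 -1.11] w 0.0254 q [-0.44  0.28  0.8   1.7  -0.21  1.24  0.43]
```

Emit:
{"method": "carry_out", "body": {"rows": [[1, 0, -0.3, 0, 0], [1, 0, -0.4, 0, 0], [1, 0, -0.4, 0, 0], [1, 0, -0.4, 0, 0], [1, 0, -0.4, 0, 0], [1, 0, -0.4, 0, 0], [1, 0, -0.4, 0, 0], [1, 0, -0.4, 0, 0], [1, 0, -0.3, 0, 0], [1, 0, -0.2, 0, 0], [1, 0, 0, 0, 0]]}}

```text
time: 8.63
ee_pos: [0.5414, -0.0616, 0.1805]
eef_rot: [1.0, 0.01, 0.008, 0.005]
ft_force: [1.9, 0.0, -2.0]
width: 0.0261
```

```bash
python3 st.py; python3 - <<'E'
from h import *
for c in("scene","top"):
    camera(c)
    for n,z in(("lead_tab",.182),("pipe_over",.234)):
        for r in pinpoint(n,c)[:2]: print(c,n,round(r["conf"],2),np.round(r["xy"],1),atz(c,r["xy"],z).round(4))
E
```

```text
t 8.63 p [ 0.5414 -0.0616  0.1805] xang 1.13 z [ 0.015 -0.01  -1.   ] F [ 1.91  0.04 -1.99] w 0.0261 q [-0.64  0.19  0.75  1.77 -0.13  1.22  0.16]
top lead_tab 0.92 [210.6 185.6] [0.5388 0.1364 0.182 ]
```

Emit:
{"method": "carry_out", "body": {"rows": [[-0.4, 0, 0, 0, 0], [-0.4, 0, 0, 0, 0], [-0.4, 0, 0, 0, 0], [-0.4, 0, 0, 0, 0], [-0.4, 0, 0, 0, 0], [-0.4, 0, 0, 0, 0], [-0.4, 0, 0.1, -0.3, 0], [-0.4, 0, 0.1, -0.3, 0], [-0.4, 0, 0.1, -0.4, 0], [-0.4, 0, 0, 0, 0]]}}

```text
time: 9.77
ee_pos: [0.5408, -0.0761, 0.2136]
eef_rot: [1.0, 0.007, 0.008, 0.006]
ft_force: [1.4, -0.3, 0.2]
width: 0.0607
```

```bash
python3 st.py
```

```text
t 9.77 p [ 0.5408 -0.0761  0.2136] xang 0.78 z [ 0.015 -0.013 -1.   ] F [ 1.45 -0.32  0.23] w 0.0607 q [-0.63  0.16  0.77  1.72 -0.11  1.29  0.17]
```

Emit:
{"method": "carry_out", "body": {"rows": [[-0.4, 0, 0, -0.5, 0], [-0.4, 0, 0, -0.6, 0], [-0.4, 0, 0, -0.7, 0], [-0.4, 0, 0, -0.7, 0], [-0.4, 0, 0, -0.7, 0], [-0.4, 0, 0, -0.5, 0], [-0.4, 0, 0, 0, 0]]}}

```text
time: 10.35
ee_pos: [0.5384, -0.076, 0.3311]
eef_rot: [1.0, 0.006, 0.008, 0.006]
ft_force: [-0.0, 0.6, -0.4]
width: 0.0609
```

```bash
python3 st.py
```

```text
t 10.35 p [ 0.5384 -0.076   0.3311] xang 0.68 z [ 0.017 -0.012 -1.   ] F [-0.01  0.65 -0.4 ] w 0.0609 q [-0.65  0.1   0.77  1.53 -0.06  1.52  0.13]
```

Emit:
{"method": "carry_out", "body": {"rows": [[-0.4, 0, -0.7, 0, 0], [-0.4, 0, -1, 0, 0], [-0.4, 0, -1, 0, 0], [-0.4, 0, -1, 0, 0], [-0.4, 0, -1, 0, 0], [-0.4, 0, -1, 0, 0], [-0.4, 0, -0.9, 0, 0], [-0.4, 0, -0.4, 0, 0], [-0.4, 0, 0, 0, 0]]}}

```text
time: 11.1
ee_pos: [0.5356, 0.1395, 0.3256]
eef_rot: [1.0, 0.002, 0.009, 0.006]
ft_force: [-0.2, -0.9, 0.6]
width: 0.0614
```

```bash
python3 st.py
```

```text
t 11.1 p [0.5356 0.1395 0.3256] xang 0.28 z [ 0.018 -0.012 -1.   ] F [-0.22 -0.9   0.57] w 0.0614 q [-0.89  0.13  0.61  1.5  -0.05  1.52 -0.28]
```

Emit:
{"method": "carry_out", "body": {"rows": [[-0.4, 0, 0, 0.6, -0.2], [-0.4, 0, 0, 0.7, 0], [-0.4, 0, 0, 0.7, 0], [-0.4, 0, 0, 0.7, 0], [-0.4, 0, 0, 0.7, 0], [-0.4, 0, 0, 0.5, 0], [-0.4, 0, 0, 0.2, 0], [-0.4, 0, 0, 0, 0]]}}

```text
time: 11.77
ee_pos: [0.5395, 0.1246, 0.1971]
eef_rot: [1.0, 0.006, 0.01, 0.008]
ft_force: [-0.3, -0.7, 0.4]
width: 0.0607
```

```bash
python3 st.py
```

```text
t 11.77 p [0.5395 0.1246 0.1971] xang 0.74 z [ 0.02  -0.016 -1.   ] F [-0.33 -0.72  0.36] w 0.0607 q [-0.86  0.18  0.61  1.72 -0.09  1.26 -0.22]
```

Emit:
{"method": "carry_out", "body": {"rows": [[-0.4, -0.1, -0.47, 0.3, -0.1], [-0.4, 0, 0, 0.27, 0], [-0.4, 0, 0, 0, 0], [-0.4, 0, 0, 0, 0]]}}

```text
time: 12.1
ee_pos: [0.5378, 0.1375, 0.1807]
eef_rot: [1.0, 0.01, 0.011, 0.008]
ft_force: [0.3, 0.5, -0.4]
width: 0.061
```

```bash
python3 st.py; python3 - <<'E'
from h import *
a=camera("scene")[110:260,230:380];b=camera("top")[100:250,140:290]
for n in("lead_tab","frame"):
  for r in pinpoint(n,"top")[:1]: print(n,round(r["conf"],2),np.round(r["xy"],1),atz("top",r["xy"],.182).round(4))
cv2.imwrite("pics/c3.png",cv2.resize(np.hstack([a,b]),None,fx=2.66,fy=2.66,interpolation=cv2.INTER_CUBIC))
E
```

```text
t 12.1 p [0.5378 0.1375 0.1807] xang 1.13 z [ 0.023 -0.015 -1.   ] F [ 0.3   0.55 -0.44] w 0.061 q [-0.87  0.2   0.6   1.74 -0.1   1.22 -0.23]
lead_tab 0.74 [208.6 186.6] [0.5365 0.1412 0.182 ]
```

View pics/c3.png

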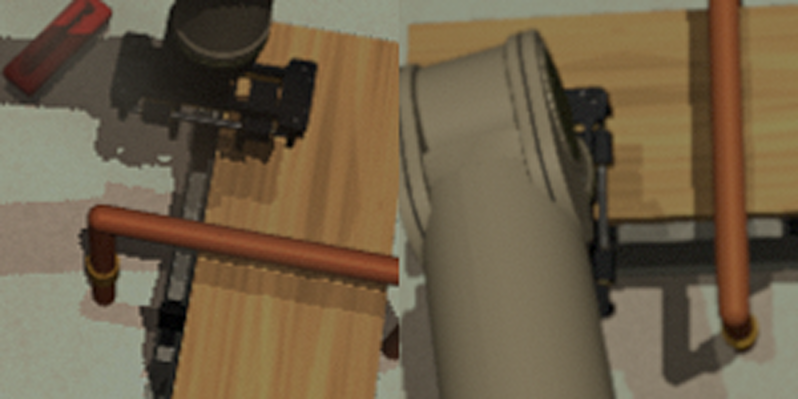

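The gripper is over the lead tab, left of the pipe. The trail tab shows right of the pipe at crop (172,318). Gripping now.

Emit:
{"method": "carry_out", "body": {"rows": [[1, 0, 0, 0, 0], [1, 0, 0, 0, 0], [1, 0, 0, 0, 0], [1, 0, 0, 0, 0], [1, 0, 0, 0, 0], [1, 0, 0, 0, 0], [1, 0, 0, 0, 0], [1, 0, 0, 0, 0], [1, 0, 0, 0, 0]], "force": 25}}

```text
time: 13.05
ee_pos: [0.5365, 0.1368, 0.182]
eef_rot: [1.0, 0.009, 0.01, 0.007]
ft_force: [-0.3, -0.4, -0.8]
width: 0.0258
```

```bash
python3 st.py
```

```text
t 13.05 p [0.5365 0.1368 0.182 ] xang 1.08 z [ 0.019 -0.014 -1.   ] F [-0.25 -0.39 -0.84] w 0.0258 q [-0.87  0.19  0.6   1.74 -0.1   1.23 -0.23]
```

Emit:
{"method": "carry_out", "body": {"rows": [[1, 0, -0.15, 0, 0], [1, 0, -0.15, 0, 0], [1, 0, -0.15, 0, 0], [1, 0, -0.12, 0, 0], [1, 0, -0.08, 0, 0]]}}

```text
time: 13.47
ee_pos: [0.5361, 0.1557, 0.1819]
eef_rot: [1.0, 0.008, 0.009, 0.008]
ft_force: [-1.5, -2.4, 2.4]
width: 0.0256
```

Emit:
{"method": "carry_out", "body": {"rows": [[1, 0, -0.08, 0, 0], [1, 0, -0.08, 0, 0], [1, 0, -0.08, 0, 0]]}}

```text
time: 13.72
ee_pos: [0.5358, 0.1642, 0.1819]
eef_rot: [1.0, 0.009, 0.009, 0.008]
ft_force: [-1.2, -2.9, 3.9]
width: 0.0262
```

Emit:
{"method": "carry_out", "body": {"rows": [[1, 0, -0.08, 0, 0], [1, 0, -0.08, 0, 0], [1, 0, -0.08, 0, 0]]}}

```text
time: 13.97
ee_pos: [0.5357, 0.1708, 0.1819]
eef_rot: [1.0, 0.008, 0.009, 0.009]
ft_force: [-3.5, -13.4, 8.4]
width: 0.0257
```

Emit:
{"method": "carry_out", "body": {"rows": [[1, 0, -0.1, 0, 0], [1, 0, -0.1, 0, 0]]}}

```text
time: 14.13
ee_pos: [0.5357, 0.1713, 0.1819]
eef_rot: [1.0, 0.006, 0.008, 0.013]
ft_force: [-4.9, -10.3, 8.2]
width: 0.0257
```

Emit:
{"method": "carry_out", "body": {"rows": [[1, 0, -0.1, 0, 0], [1, 0, -0.1, 0, 0]]}}

```text
time: 14.3
ee_pos: [0.5356, 0.1715, 0.1819]
eef_rot: [1.0, 0.003, 0.007, 0.016]
ft_force: [-4.8, -11.9, 7.6]
width: 0.0256
```

Emit:
{"method": "carry_out", "body": {"rows": [[1, 0, -0.1, 0, 0]]}}

```text
time: 14.38
ee_pos: [0.5356, 0.1715, 0.1819]
eef_rot: [1.0, 0.002, 0.006, 0.018]
ft_force: [-4.8, -12.3, 8.1]
width: 0.0259
```

Emit:
{"method": "carry_out", "body": {"rows": [[1, 0, -0.2, 0, 0]]}}

```text
time: 14.47
ee_pos: [0.5355, 0.1727, 0.1818]
eef_rot: [1.0, -0.0, 0.006, 0.021]
ft_force: [-6.0, -15.0, 12.3]
width: 0.0257
```

Emit:
{"method": "carry_out", "body": {"rows": [[1, 0, -0.2, 0, 0]]}}

```text
time: 14.55
ee_pos: [0.5354, 0.1756, 0.1818]
eef_rot: [1.0, -0.002, 0.005, 0.023]
ft_force: [-7.4, -9.1, 9.7]
width: 0.0257
```

```bash
python3 st.py
```

```text
t 14.55 p [0.5354 0.1756 0.1818] xang -0.18 z [ 0.01  -0.045 -0.999] F [-7.38 -9.1   9.74] w 0.0257 q [-0.92  0.24  0.58  1.69 -0.09  1.26 -0.33]
```

Emit:
{"method": "carry_out", "body": {"rows": [[1, 0, -0.16, 0, 0]]}}

```text
time: 14.63
ee_pos: [0.5353, 0.1785, 0.1819]
eef_rot: [1.0, -0.003, 0.004, 0.024]
ft_force: [-4.6, -7.1, 8.2]
width: 0.0255
```

Emit:
{"method": "carry_out", "body": {"rows": [[1, 0, -0.15, 0, 0]]}}

```text
time: 14.72
ee_pos: [0.5353, 0.1814, 0.1819]
eef_rot: [1.0, -0.003, 0.004, 0.025]
ft_force: [-3.1, -6.6, 6.9]
width: 0.026
```

Emit:
{"method": "carry_out", "body": {"rows": [[1, 0, -0.12, 0, 0]]}}

```text
time: 14.8
ee_pos: [0.5352, 0.1843, 0.1819]
eef_rot: [1.0, -0.004, 0.004, 0.025]
ft_force: [-4.0, -4.7, 5.2]
width: 0.026
```

Emit:
{"method": "carry_out", "body": {"rows": [[1, 0, -0.1, 0, 0]]}}

```text
time: 14.88
ee_pos: [0.5351, 0.187, 0.1819]
eef_rot: [1.0, -0.004, 0.003, 0.025]
ft_force: [-5.8, -2.9, 4.8]
width: 0.0253
```

Past the crest now. I'll creep on to the post.

Emit:
{"method": "carry_out", "body": {"rows": [[1, 0, -0.07, 0, 0]]}}

```text
time: 14.97
ee_pos: [0.535, 0.1894, 0.1819]
eef_rot: [1.0, -0.004, 0.003, 0.025]
ft_force: [-4.3, -2.7, 4.2]
width: 0.0252
```

Emit:
{"method": "carry_out", "body": {"rows": [[1, 0, -0.06, 0, 0]]}}

```text
time: 15.05
ee_pos: [0.535, 0.1918, 0.1819]
eef_rot: [1.0, -0.004, 0.003, 0.025]
ft_force: [-2.2, -1.8, 3.2]
width: 0.0257
```

Emit:
{"method": "carry_out", "body": {"rows": [[1, 0, -0.06, 0, 0]]}}

```text
time: 15.13
ee_pos: [0.535, 0.1925, 0.1818]
eef_rot: [1.0, -0.004, 0.003, 0.026]
ft_force: [-4.3, -13.7, 7.8]
width: 0.0257
```

```bash
python3 st.py
```

```text
t 15.13 p [0.535  0.1925 0.1818] xang -0.44 z [ 0.006 -0.052 -0.999] F [ -4.28 -13.69   7.8 ] w 0.0257 q [-0.94  0.26  0.57  1.67 -0.09  1.27 -0.36]
```

Emit:
{"method": "carry_out", "body": {"rows": [[1, 0, 0, 0, 0], [0.6, 0, 0, 0, 0], [0.2, 0, 0, 0, 0], [-0.3, 0, 0, 0, 0], [-0.3, 0, 0, 0, 0], [-0.3, 0, 0, 0, 0], [-0.3, 0, 0, 0, 0], [-0.3, 0, 0, 0, 0], [-0.3, 0, 0, 0, 0]]}}

```text
time: 15.88
ee_pos: [0.5353, 0.1948, 0.1808]
eef_rot: [1.0, -0.003, 0.004, 0.025]
ft_force: [-0.8, 0.1, -0.2]
width: 0.0556
```

```bash
python3 st.py
```

```text
t 15.88 p [0.5353 0.1948 0.1808] xang -0.37 z [ 0.007 -0.051 -0.999] F [-0.78  0.11 -0.2 ] w 0.0556 q [-0.94  0.26  0.56  1.67 -0.09  1.26 -0.36]
```

Free of the tab. Rising and backing off to the left/back for a look.

Emit:
{"method": "carry_out", "body": {"rows": [[-0.3, 0, 0.02, -0.3, 0], [-0.3, 0, 0.03, -0.5, 0], [-0.3, 0, 0.03, -0.6, 0], [-0.3, 0, 0.03, -0.7, 0], [-0.3, 0, 0.03, -0.7, 0], [-0.3, 0, 0, -0.7, 0], [-0.3, 0, 0, -0.7, 0], [-0.3, 0, 0, -0.5, 0], [-0.3, -0.5, -0.7, 0, 0], [-0.3, -0.5, -1, 0, 0], [-0.3, -0.5, -1, 0, 0], [-0.3, -0.5, -1, 0, 0], [-0.3, -0.5, -1, 0, 0], [-0.3, -0.5, -1, 0, 0], [-0.3, -0.5, -1, 0, 0], [-0.3, -0.5, -0.8, 0, 0], [-0.3, 0, 0, 0, 0]]}}

```text
time: 17.3
ee_pos: [0.4129, 0.4293, 0.3295]
eef_rot: [1.0, -0.009, 0.008, 0.022]
ft_force: [-0.3, 1.2, -0.7]
width: 0.0563
```

```bash
python3 st.py; python3 - <<'E'
from h import *
S=camera("scene");T=camera("top")
for c in("scene","top"):
  for n,z in(("lead_tab",.182),("trail_tab",.182),("strainer",.155),("brush",0),("bottle",0)):
    for r in pinpoint(n,c)[:1]: print(c,n,round(r["conf"],2),np.round(r["xy"],1),atz(c,r["xy"],z).round(4))
cv2.imwrite("pics/c4.png",cv2.resize(np.hstack([S[90:350,190:400],T[80:340,110:310]]),None,fx=1.95,fy=1.95,interpolation=cv2.INTER_CUBIC))
E
```

```text
t 17.3 p [0.4129 0.4293 0.3295] xang -1.02 z [ 0.015 -0.044 -0.999] F [-0.3   1.2  -0.68] w 0.0563 q [-1.24  0.26  0.42  1.34 -0.06  1.58 -0.84]
scene lead_tab 0.92 [309.2 143.8] [0.5324 0.1957 0.182 ]
scene trail_tab 0.94 [301.8 209.8] [ 0.551  -0.0072  0.182 ]
scene strainer 0.73 [342.5 288.5] [ 0.6965 -0.1884  0.155 ]
scene brush 0.6 [248.3 132. ] [0.3154 0.301  0.    ]
scene bottle 0.84 [214.6 343.7] [ 0.3855 -0.3923  0.    ]
top lead_tab 0.97 [188.9 187. ] [0.5364 0.1887 0.182 ]
top trail_tab 0.73 [273.2 185.4] [ 0.5367 -0.013   0.182 ]
top strainer 0.94 [337.5 123.4] [ 0.6971 -0.1747  0.155 ]
top brush 0.96 [162.3 275.5] [0.3281 0.2966 0.    ]
top bottle 0.64 [417.7 252.8] [ 0.3793 -0.4003  0.    ]
```

View pics/c4.png

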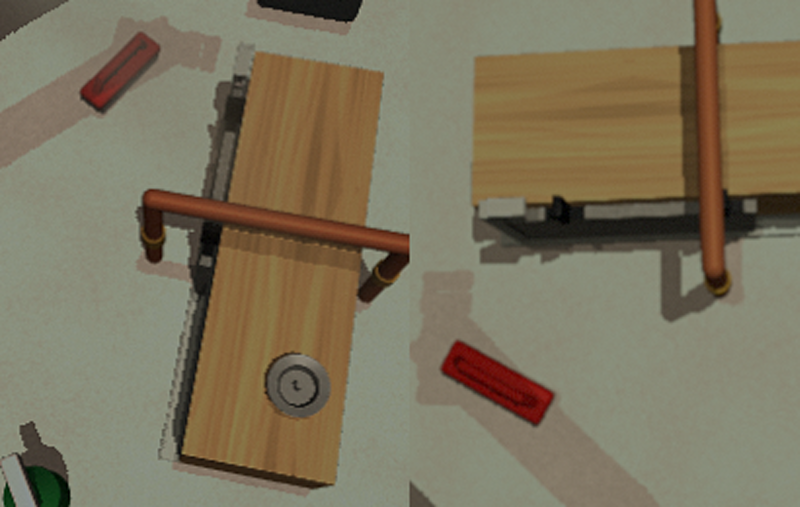

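```bash
python3 - <<'E'
from h import *
T=camera("top");A=cv2.imread("pics/top0.png")
for n,(r,c) in{"strainer":(slice(100,145),slice(320,367)),"brush":(slice(250,302),slice(120,190)),"bottle":(slice(230,272),slice(395,455))}.items():
    a,b=[cv2.cvtColor(i[r,c],6).astype(np.float32) for i in(A,T)];print(n,cv2.phaseCorrelate(a,b))
print(read_state()["time"],read_state()["ft_force"]);close_job()
E
```

```text
strainer ((0.026862992632686655, 0.5305294845132096), 0.9542130161214758)
brush ((0.22247672447193167, -0.10108087053504278), 0.6417613196274872)
bottle ((-0.019684135539311143, 0.4140628722957622), 0.9933998146763554)
17.95 [ 0.50500956  0.06496043 -0.21969673]
the job is handed in; nothing more can be done
```

The door is shut on the post behind the roller catch, and I handed the job in at about 18 s of the 51 s allowed.

- **Closing:** I gripped the trailing tab and drew the door about 170 mm. I then let go short of the pipe, lifted over it, and gripped the leading tab for the rest.
- **Catch:** The roller met the door at about y = 0.170 (TCP position). My first slow rows stalled there at about 12 N, so I used slightly larger steps. It then passed the crest, with a peak of about 15 N at the rows I read.
- **Post:** I crept the last few millimetres and felt the post at y = 0.1925, about 22 mm after the roller, as expected. The contact force was about 14 N.

**Last checks, with the hand clear:**
- **Door:** It stayed where I left it. The cameras put the leading tab at y = 0.189 and 0.196, with 0.1925 felt by hand.
- **Strainer, brush and bottle:** Their images shifted by at most about 0.5 pixel from the start. The strainer pinpoints in the top camera differed by about 10 mm, but the image comparison showed no movement, so I took that as detection noise.
- **Pipe:** I felt no contact with it. The only evidence is the force readings between moves, since forces during a move are not reported.
- **Roller lift:** I could not read this directly. That the catch holds is inferred from the crest and contact forces and from the door staying put.

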